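# Show a bomb head to the inspection camera

### The arm

A 6-joint arm with a two-finger parallel gripper is mounted at the origin on the work surface. World frame = base frame: x ahead of the robot, y to its left, z up, the work surface at z = 0. Lengths are in m, angles in rad, forces in N, time in s.
With the tool pointing down it reaches from about 0.425 to 0.95 m from the base axis. Payload 14.7 kg.
Tool frame: the origin (TCP) lies on the centre line of the jaws, within the pads' length; the fingertips stand arm.tcp_to_tips ahead of it and the grasp point (between the pads) is the TCP (arm.tcp_to_tips is the distance from the TCP to the fingertips, in m); z points along the fingers, x is the direction in which the jaws open and shut, and the axes are right-handed (so a half turn about z gives the same grasp; the last joint's range is limited). The gripper opens to 85 mm and grips with 20 to 120 N. Pads are 22 mm wide; open, the fingers measure 114 mm over their backs; the gripper's body (76 mm by 85 mm) begins 54 mm behind the grasp point. The pads swing forward as they close: fully open they stand 13 mm farther back than shut.
Start: joints at [1.144, 0.48, 1.596, -0, 1.065, -0.047], TCP at [0.241, 0.604, 0.25] pointing down, gripper open.
Joint ranges: [-2.75, 2.75], [-0.82, 2.05], [0.23, 2.67], [-1.56, 4.7], [0.09, 2.69], [-2.92, 2.92]. Speed limits (rad/s): [1.89, 1.89, 2.39, 3.01, 3.01, 3.01].

### API

Orientations are given as a unit quaternion [w, x, y, z].
In Python, from workcell import state, imaging, job, arm gives the robot as it stands. The module is installed in compiled form; this text tells all that it offers.
- The arm moves only by the tool apply_moves, never from a script. Its arguments are lists of equal length, an entry for each row: "slide": the shift along the world's x, y, z in cm, a list of three; "delta_rot": the turn, a rotation vector about the world's x, y, z in rad, a list of three; "fingers": the opening, from 0 (shut) to 1 (fully open). A call has 1 to 20 rows; each row is the pose to reach, as a shift and turn from the pose measured when the call began; what a row does not reach only later rows make up. A row lasts 1/10 s, in which the tool goes at most 50 mm and 8.59 degrees, less where a joint would pass 70% of its speed; a pose out of reach is approached as far as the arm can. A call with a gripper value outside its range is refused whole. The fingers move at their own pace and stop on an object; "squeeze" is the grip in N (left out, the last holds). Time passes only in rows, so rows that repeat a pose let the fingers close. It gives the time, the measured TCP pose, the force and the opening at its end, in the units of the state.
- state(): the state, without advancing time (a new reading comes with each control period).
- imaging.snapshot(name): name is "side" or "top"; returns a dict with "color" (420x560x3 uint8, red, green, blue), "z_map" (420x560 float32, m along the optical axis (not along the pixel's ray), 0 where there is no reading), "fx", "fy", "cx", "cy" (pixels), "world_to_cam" (4x4, takes a point from world to camera coordinates). Camera axes: x right, y down, z forward; pixel columns grow to the right and rows downward; lengths in m; the calibration is good to about 2 mm. A picture is of the moment at which its call begins.
- job.sign_off(): hands the job in, once; it reports no verdict.
The state is a dict: "time_s": time; "joint_positions": joint angles; "qd": joint speeds; "tau": joint torques, N m; "ee_pos": TCP position; "tcp_rot": TCP orientation; "force": force on the tool from outside, world axes, zero at the start; "ft_torque": the same for the moment, N m; "width": opening from 0.0 (shut) to 1.0 (fully open).
Only numpy, scipy, OpenCV 4.12 (cv2) and the standard library are available. Lean on these libraries where they do the work, as an engineer would, in place of code of your own. Each camera call takes 0.05 s, during which the arm holds its last target.

### The job

Press the white pen camera down into the two forks of its stand, past the sprung orange jaw, until it is fully home with the jaw closed over it, its middle between the forks and its lens end towards the fork stands, and let go of it. Then lift the steel bomb head out of its fork stand by its square valve stem and hold it upright and still in front of the lens for inspection: crucible loop in line with the lens and 60 mm in front of it, with the white-sleeved electrode turned squarely towards the lens. Finish while still holding the head there, touching nothing else with it, and leave everything else on the bench where it is.

Things in the scene. Friction and masses are not known exactly. Their poses are not given: they have to be found in the camera images.
- camera_stand: Fixed stand for the pen camera: white base 120 x 90 x 12 mm, pillar, aluminium beam and two upright U-shaped forks 76 mm apart (each 12 mm thick). Origin: centre of the base's underside. Its x axis is the way the seated camera must look (towards the side where the fork stands are), z up; the orange jaw is on its +y side.
- clip (a point): Midway between the two forks, on the axis of a fully seated camera, 120 mm above the base's underside; axes as the stand's. Slots 18 mm wide, floor 8 mm below this point; flared mouths reach 23 mm above it (24 mm wide there). Between the forks (64 mm clear) fingers have room down to 20 mm below this point; above the forks all is open.
- jaw (a joint): Angle (rad) of the sprung orange jaw, one hinged piece with a prong at each fork: 0 closed, noses over the slots. It swings out to about 0.1 as the camera is pushed past it from above (5 to 15 N in all) and springs back to 0 by itself once the camera is home.
- pen_camera: Pen camera: round white barrel 16 mm in diameter, 150 mm long, 60 g, black lens end and orange tail cap. Origin: middle of its length on the axis; x runs along the barrel towards the lens (it may be rolled about x). It lies level in the tray, axis 34 mm above the bench; grip it across the middle.
- lens (a point): Centre of the camera's front glass, 75 mm along the camera's x from its origin.
- tray: Fixed shallow yellow tray 180 x 86 mm, rim 12 mm high, with two black grooved rests (30 mm wide, 36 mm high, 90 mm apart) that carry the camera; 74 mm clear between the rests. Origin: centre of its underside; x along the camera.
- fork_stand: Fixed bracket with a steel C-shaped fork (inner diameter 50 mm, outer 66 mm, top 120 mm above the bench, open towards its -x) on a white base 105 x 90 mm; carries the bomb head. Origin: centre of the base's underside, below the centre of the fork.
- spare_stand: An identical fork stand, empty. The two may be swapped.
- bomb_head: Steel bomb head, 0.4 to 0.6 kg: flange 62 mm wide, 20 thick, resting on the fork; neck 44 mm wide below; above, a square valve stem 18 x 18 mm (faces square to x and y) to 60 mm, brass nipple to 70 mm. Electrodes hang 63 mm down at x = +14 mm (white sleeve) and -14 mm (bare); all passes straight up through the fork. Origin: centre of the flange's underside; z up, x to the sleeved electrode.
- head_grip (a point): On the head's axis, 45 mm above its origin: where to grip the square stem (fingertips then clear the flange).
- loop (a point): Centre of the 25 mm wire crucible loop, on the head's axis 62 mm below its origin; the loop is level when the head is upright.
- sleeve_end (a point): Lower end of the white-sleeved electrode: 14 mm along the head's x and 55 mm below its origin.
- bomb_cylinder: Bystander: polished steel bomb cylinder, 72 mm in diameter, 135 mm high; origin under its centre.
- screw_ring: Bystander: steel screw ring, 76 mm outside, 52 mm inside, 26 mm high, lying flat; origin under its centre.
- wash_bottle: Bystander: white wash bottle, 72 mm in diameter, 235 mm high with its bent spout; origin under its centre.
- measuring_cylinder: Bystander: slim glass measuring cylinder on a 52 mm round foot, 152 mm high; origin under its centre.
- crucible: Bystander: small dark metal crucible, 28 mm in diameter, 17 mm high; origin under its centre.
Not all that is in view belongs to the job. Several things have the shape of the pen_camera; the one meant has the colours described above.

How it is judged:
On the way, in this order (a step that is already met when the one before it is completed fails the run):
1. the pen camera is fully home in both forks, lens end towards the fork stands, the jaw closed over it, and let go (y of pen_camera in the frame of clip between -0.003 and 0.003 m and z of pen_camera in the frame of clip between -0.003 and 0.003 m and x of lens in the frame of clip between 0.055 and 0.095 m and angle between the x axis of pen_camera and the x axis of clip, either way round below 0.06 rad and value of joint jaw below 0.04 rad and contact force between the fingers and pen_camera below 0.1 N), for 0.3 s.
2. the bomb head is held in the gripper, lifted off its fork stand (contact force between the fingers and bomb_head above 1 N and contact force between bomb_head and fork_stand below 0.05 N and height (world z) of bomb_head above 0.13 m), for 0.2 s.
At the end, for the whole second after the job is handed in: Gripper alone holds the head, still: loop within 10 mm of the camera axis and 50 to 70 mm from the lens, upright within 8 deg, sleeved electrode towards the lens within 11 deg; camera free, home in the forks (3 mm, 3 deg, lens 55 to 95 mm ahead of the clip), jaw closed (under 0.04 rad) (y of loop in the frame of clip between -0.01 and 0.01 m and z of loop in the frame of clip between -0.01 and 0.01 m and distance between loop and lens between 0.05 and 0.07 m and distance between sleeve_end and lens below 0.06 m and angle between bomb_head's own z axis and vertical below 0.14 rad and angle between the x axis of bomb_head and the x axis of clip, either way round below 0.2 rad and contact force between the fingers and bomb_head above 1 N and height (world z) of bomb_head above 0.16 m and linear speed of bomb_head below 0.02 m/s and angular speed of bomb_head below 0.2 rad/s and contact force between each of bomb_head, the fingers and pen_camera below 0.05 N and contact force between bomb_head and camera_stand below 0.05 N and contact force between bomb_head and fork_stand below 0.05 N and contact force between bomb_head and spare_stand below 0.05 N and contact force between bomb_head and bomb_cylinder below 0.05 N and y of pen_camera in the frame of clip between -0.003 and 0.003 m and z of pen_camera in the frame of clip between -0.003 and 0.003 m and x of lens in the frame of clip between 0.055 and 0.095 m and angle between the x axis of pen_camera and the x axis of clip, either way round below 0.06 rad and value of joint jaw below 0.04 rad); the arm keeps its last pose, push and grip.
It fails at once if a bystander (bomb cylinder, screw ring, wash bottle, measuring cylinder or crucible) is shifted more than 25 mm or knocked over (distance of any of bomb_cylinder, screw_ring, wash_bottle, measuring_cylinder, crucible from where it was at the start of the episode above 0.025 m or angle between any of bomb_cylinder, screw_ring, wash_bottle, measuring_cylinder, crucible's own z axis and vertical above 0.5 rad).
It fails at once if the bomb head is dropped (height (world z) of bomb_head below 0.1 m).
It also fails if it takes over 51 s, if anything falls off the work surface, if the arm or the gripper's body presses on something with over 40 N, if the wrist force passes 120 N, or if a joint passes its speed limit or range.

## Working session

There is one attempt and no reset: what is moved stays moved. The work goes in short steps, Python scripts to look and compute and a tool call to move; the robot and the scene stay as the last step left them, time stands still between calls to the robot, and variables do not carry over. Pictures are saved under pics/ and viewed, and the job is handed in when it is done.

Besides the shell and the picture viewer there is one more tool, called after "Request:" as name(argument=value, ...) on one line, values as JSON. apply_moves: Moves the arm, as the interface text tells. Its arguments: {"type":"object","properties":{"slide":{"type":"array"},"delta_rot":{"type":"array"},"fingers":{"type":"array"},"squeeze":{"type":"number"}},"required":["slide","delta_rot","fingers"]}

```bash
mkdir -p pics
python3 - <<'E'
from workcell import state, imaging, job, arm
import numpy as np, cv2, pickle
print(state()); print(arm.tcp_to_tips)
for n in ("side","top"):
    s=imaging.snapshot(n); pickle.dump(s,open(n+"0.pkl","wb"))
    cv2.imwrite(f"pics/{n}0.png",cv2.resize(s["color"][:,:,::-1],(800,600),interpolation=cv2.INTER_CUBIC))
    print(n,s["fx"],s["fy"],s["cx"],s["cy"]); print(np.round(s["world_to_cam"],4))
E
```

```text
{'time_s': 0.0, 'joint_positions': array([ 1.14437657e+00,  4.80831853e-01,  1.59682577e+00,  8.63974625e-06,
        1.06512076e+00, -4.66281809e-02]), 'qd': array([ 4.36275924e-04, -5.05809594e-04,  6.65191195e-05, -8.56976884e-04,
       -8.91636588e-04, -2.52086330e-03]), 'tau': array([-3.89292691e-03, -9.50608492e+01, -4.30195820e+01, -8.88794148e-04,
        1.19988437e-02, -1.31638894e-04]), 'ee_pos': array([0.2408146, 0.6033476, 0.2496903]), 'tcp_rot': array([ 3.06088628e-04,  8.27867837e-01,  5.60922894e-01, -5.07748186e-04]), 'force': array([0.64692139, 0.65321449, 0.04827715]), 'ft_torque': array([ 0.01396827, -0.01746049,  0.03736799]), 'width': 1.000426975402781}
0.019
side 385.25176543856014 385.25176543856014 281.02028075709546 205.8269796284537
[[ 0.7996 -0.6005  0.0036 -0.4813]
 [-0.3296 -0.4438 -0.8333  0.202 ]
 [ 0.502   0.6651 -0.5528  1.0667]
 [ 0.      0.      0.      1.    ]]
top 494.9141802146767 494.9141802146767 282.02226475044847 211.24817203407133
[[-3.3300e-02 -9.9940e-01  1.0000e-03 -1.3810e-01]
 [-9.7650e-01  3.2300e-02 -2.1330e-01  5.3090e-01]
 [ 2.1310e-01 -8.1000e-03 -9.7700e-01  1.4907e+00]
 [ 0.0000e+00  0.0000e+00  0.0000e+00  1.0000e+00]]
```

View pics/side0.png

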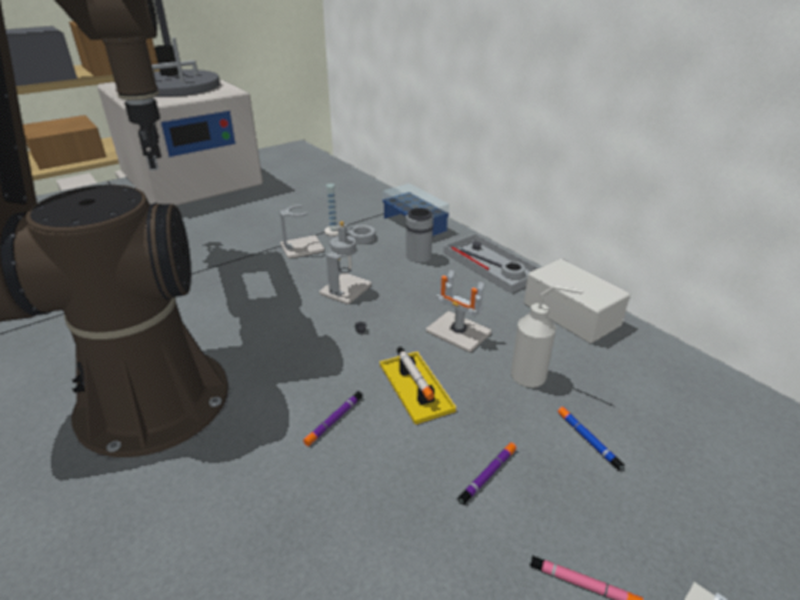

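View pics/top0.png

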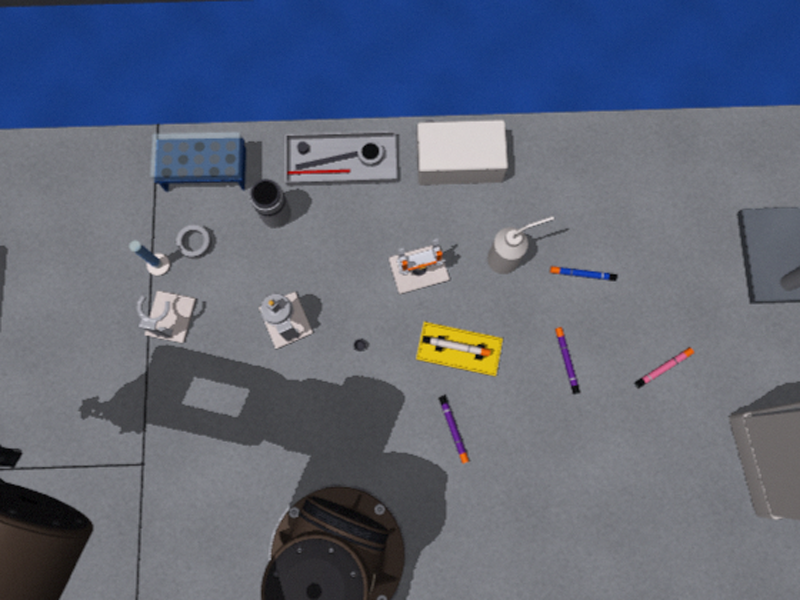

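The top view has world +x up and +y left. The white pen is in the yellow tray at about (457,345), with its lens to the left. The camera stand is at (420,265), the head on its stand at (280,310) and the spare stand at (165,315). I'll zoom in on these next.

```bash
cat > h.py <<'E'
import numpy as np, cv2, pickle
def load(n,i=0): return pickle.load(open(f"{n}{i}.pkl","rb"))
def cast(s,u,v,h):
    W=s["world_to_cam"];R=W[:3,:3];t=W[:3,3];c=-R.T@t
    d=R.T@np.array([(u-s["cx"])/s["fx"],(v-s["cy"])/s["fy"],1.]); return c+d*(h-c[2])/d[2]
def ray(s,u,v):
    W=s["world_to_cam"];R=W[:3,:3];t=W[:3,3];c=-R.T@t
    d=R.T@np.array([(u-s["cx"])/s["fx"],(v-s["cy"])/s["fy"],1.]); return c,d/np.linalg.norm(d)
def cloud(s):
    W=s["world_to_cam"];z=s["z_map"];v,u=np.mgrid[:z.shape[0],:z.shape[1]]
    P=np.stack([(u-s["cx"])/s["fx"]*z,(v-s["cy"])/s["fy"]*z,z],-1)
    return (P-W[:3,3])@W[:3,:3]
def proj(s,p):
    W=s["world_to_cam"];q=W[:3,:3]@np.asarray(p)+W[:3,3]
    return q[0]/q[2]*s["fx"]+s["cx"],q[1]/q[2]*s["fy"]+s["cy"]
def crop(s,u0,v0,u1,v1,name,k=None):
    k=k or min(800/(u1-u0),600/(v1-v0))
    cv2.imwrite(name,cv2.resize(s["color"][v0:v1,u0:u1,::-1],None,fx=k,fy=k,interpolation=cv2.INTER_CUBIC)); print(name,k)
E
python3 - <<'E'
from h import *
s=load("top"); crop(s,270,160,360,270,"pics/t1.png",5.4); crop(s,90,140,230,245,"pics/t2.png",5.7)
s=load("side"); crop(s,260,180,360,300,"pics/s1.png",5); crop(s,190,120,330,225,"pics/s2.png",5.7)
s=load("top");P=cloud(s);hsv=cv2.cvtColor(s["color"],cv2.COLOR_RGB2HSV)
for nm,(u0,v0,u1,v1) in dict(tray=(285,222,360,265),cstand=(268,165,320,210),head=(178,198,222,246),spare=(95,198,140,245)).items():
    Q=P[v0:v1,u0:u1].reshape(-1,3); 
    print(nm,"zhist",np.histogram(Q[:,2],bins=[-.01,.004,.009,.016,.025,.045,.07,.09,.11,.125,.15,.2,.25]))
E
```

```text
pics/t1.png 5.4
pics/t2.png 5.7
pics/s1.png 5
pics/s2.png 5.7
tray zhist (array([2010,  641,  237,   24,  266,   29,    0,    0,    0,    0,    0,
          0]), array([-0.01 ,  0.004,  0.009,  0.016,  0.025,  0.045,  0.07 ,  0.09 ,
        0.11 ,  0.125,  0.15 ,  0.2  ,  0.25 ]))
cstand zhist (array([1206,  271,  352,   80,    5,    0,  190,  111,   42,   70,    0,
          0]), array([-0.01 ,  0.004,  0.009,  0.016,  0.025,  0.045,  0.07 ,  0.09 ,
        0.11 ,  0.125,  0.15 ,  0.2  ,  0.25 ]))
head zhist (array([1039,  209,  275,   47,   16,   20,   14,   17,  109,  302,   55,
          0]), array([-0.01 ,  0.004,  0.009,  0.016,  0.025,  0.045,  0.07 ,  0.09 ,
        0.11 ,  0.125,  0.15 ,  0.2  ,  0.25 ]))
spare zhist (array([993, 313, 466,  87,  11,  11,  11,  11, 188,   7,   0,   0]), array([-0.01 ,  0.004,  0.009,  0.016,  0.025,  0.045,  0.07 ,  0.09 ,
        0.11 ,  0.125,  0.15 ,  0.2  ,  0.25 ]))
```

View pics/t1.png

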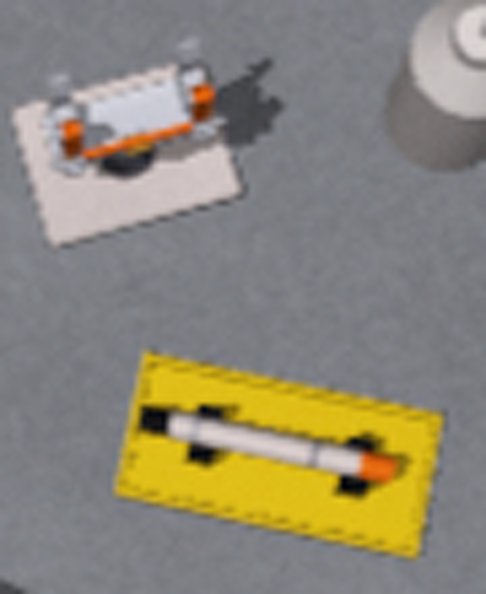

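View pics/t2.png

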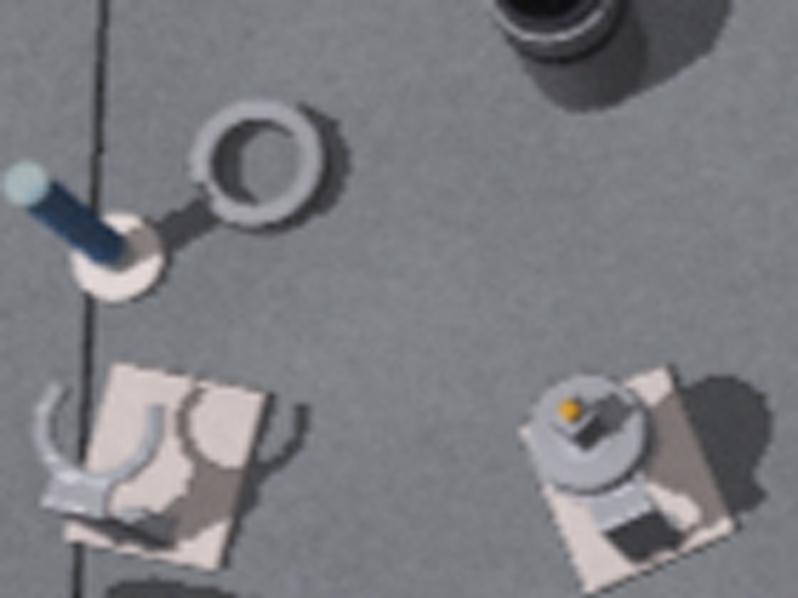

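View pics/s1.png

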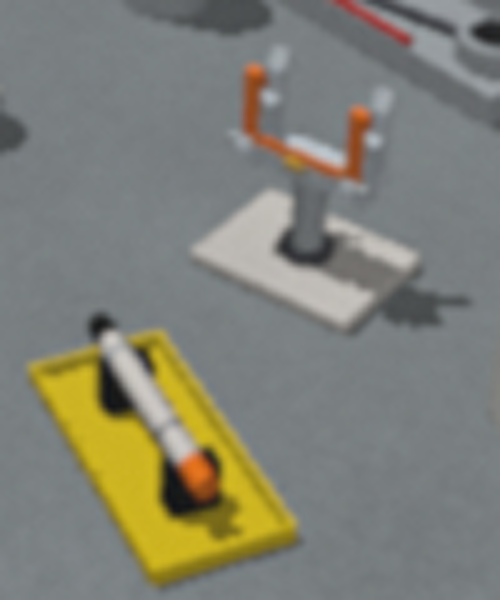

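View pics/s2.png

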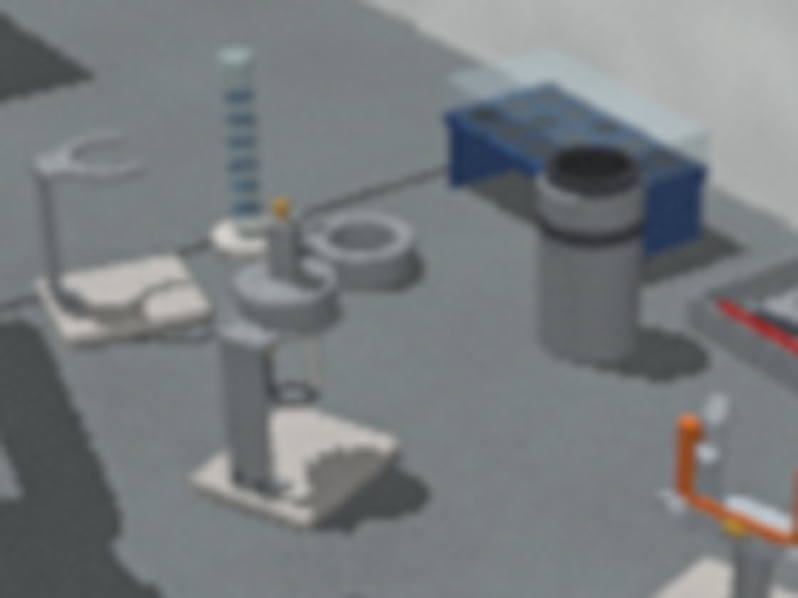

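The pen's lens end points left and up, towards the fork stands, and its tail is at right. The orange jaw is on the robot side of the camera stand, which fits its +y. In the side view the electrodes hang at about (315,365) and (268,360). Next I'll take numbers from the depth map and colours.

Run:
```python
from h import *
def rect(Q,nm):
    r=cv2.minAreaRect((Q[:,:2]*1000).astype(np.float32)); print(nm,len(Q),"centre",np.round(r[0],1),"size",np.round(r[1],1),"ang",round(r[2],1),"zmed",np.round(np.median(Q[:,2]),4), "corners",np.round(cv2.boxPoints(r)).tolist())
for n in("top","side"):
    s=load(n);P=cloud(s);c=s["color"];hsv=cv2.cvtColor(c,cv2.COLOR_RGB2HSV);H,S,V=[hsv[...,i].astype(int) for i in range(3)]
    z=P[...,2];X=P[...,0];Y=P[...,1]
    b=dict(cs=(.5,.72,-.3,-.05),tray=(.36,.56,-.37,-.1),head=(.4,.6,.06,.25),spare=(.4,.6,.25,.5))
    print(n)
    for k,(x0,x1,y0,y1) in b.items():
        R=(X>x0)&(X<x1)&(Y>y0)&(Y<y1)
        if k=="tray":
            m=R&(H>20)&(H<35)&(S>150); rect(P[m],"yellow")
            m=R&(z>.03); rect(P[m],"pen")
            m=R&(z>.03)&(H>4)&(H<18)&(S>150); print("orange",m.sum(),np.round(P[m].mean(0),4))
        else:
            m=(R&(z>.0085)&(z<.0155)).astype(np.uint8); 
            nl,l,st,ce=cv2.connectedComponentsWithStats(m); i=1+np.argmax(st[1:,4]); rect(P[l==i],k+" base")
            for a,bb in((.07,.1),(.1,.112),(.112,.125),(.126,.15),(.16,.2)):
                m=R&(z>a)&(z<bb)
                if m.sum()>5: rect(P[m],f"  {k} {a}-{bb}")
```

```text
top
cs base 337 centre [ 611.1 -195.7] size [ 91.9 119.2] ang 13.7 zmed 0.0116 corners [[552.0, -149.0], [581.0, -264.0], [670.0, -243.0], [642.0, -127.0]]
  cs 0.07-0.1 269 centre [ 609.5 -196.3] size [ 40.8 100.5] ang 13.7 zmed 0.0869 corners [[578.0, -152.0], [602.0, -250.0], [641.0, -240.0], [617.0, -143.0]]
  cs 0.1-0.112 40 centre [ 609.2 -195.8] size [37.6 87.1] ang 13.7 zmed 0.1064 corners [[581.0, -158.0], [601.0, -243.0], [638.0, -234.0], [617.0, -149.0]]
  cs 0.112-0.125 34 centre [ 612.2 -195.5] size [31.8 87.9] ang 13.4 zmed 0.1168 corners [[587.0, -156.0], [607.0, -242.0], [638.0, -235.0], [618.0, -149.0]]
  cs 0.126-0.15 69 centre [ 613.5 -195.6] size [36.1 88.1] ang 15.7 zmed 0.1368 corners [[584.0, -158.0], [608.0, -243.0], [643.0, -233.0], [619.0, -148.0]]
yellow 1224 centre [ 427.7 -277.2] size [179.3  90.4] ang 75.9 zmed 0.0047 corners [[362.0, -353.0], [450.0, -375.0], [493.0, -201.0], [406.0, -179.0]]
pen 278 centre [ 428.4 -269.3] size [150.6  30.6] ang 76.3 zmed 0.0398 corners [[396.0, -339.0], [425.0, -346.0], [461.0, -200.0], [431.0, -193.0]]
orange 30 [ 0.4
[... 3606 characters left out ...]
 ang 47.2 zmed 0.1742 corners [[493.0, 104.0], [505.0, 92.0], [516.0, 104.0], [503.0, 116.0]]
spare base 237 centre [522.4 363.8] size [ 95.9 104.8] ang 77.1 zmed 0.011 corners [[461.0, 329.0], [563.0, 305.0], [584.0, 399.0], [482.0, 422.0]]
  spare 0.07-0.1 17 centre [478.5 376.6] size [32.5  4.4] ang 76.4 zmed 0.0842 corners [[473.0, 361.0], [477.0, 360.0], [485.0, 392.0], [480.0, 393.0]]
  spare 0.1-0.112 9 centre [486.4 359.1] size [17.7 47.6] ang 36.8 zmed 0.1054 corners [[465.0, 373.0], [494.0, 335.0], [508.0, 345.0], [479.0, 383.0]]
  spare 0.112-0.125 76 centre [508.  370.5] size [73.3 65.8] ang 76.2 zmed 0.1184 corners [[467.0, 343.0], [531.0, 327.0], [549.0, 398.0], [485.0, 414.0]]
```

Run:
```python
from h import *
for n in("top","side"):
    s=load(n);P=cloud(s);c=s["color"].astype(int);hsv=cv2.cvtColor(s["color"],cv2.COLOR_RGB2HSV);H,S,V=[hsv[...,i].astype(int) for i in range(3)]
    z=P[...,2];X=P[...,0];Y=P[...,1]
    R=(X>.36)&(X<.56)&(Y>-.37)&(Y<-.1)
    m=R&(z>.03)&(S<60)&(V>110); Q=P[m]
    # white barrel by rays on plane of axis height
    vs,us=np.nonzero(m); C=np.array([cast(s,u,v,.034)[:2] for u,v in zip(us,vs)])
    d=np.linalg.svd(C-C.mean(0))[2][0]; d*=np.sign(d[1]); a=(C-C.mean(0))@d
    print(n,"white",len(C),"mean",C.mean(0).round(4),"ang",np.degrees(np.arctan2(d[1],d[0])).round(1),"ext",a.min().round(4),a.max().round(4),"perp",np.ptp((C-C.mean(0))@[-d[1],d[0]]).round(4))
    mo=R&(z>.028)&(H>4)&(H<18)&(S>150)
    vs,us=np.nonzero(mo); O=np.array([cast(s,u,v,.034)[:2] for u,v in zip(us,vs)]); b=(O-C.mean(0))@d; print(" orange along",b.min().round(4),b.max().round(4))
    mb=R&(z>.024)&(V<60); vs,us=np.nonzero(mb); O=np.array([cast(s,u,v,.034)[:2] for u,v in zip(us,vs)]); b=(O-C.mean(0))@d; print(" black along",b.min().round(4),b.max().round(4))
    # all above .037
    m=R&(z>.0372); Q=P[m]; b=(Q[:,:2]-C.mean(0))@d; pp=(Q[:,:2]-C.mean(0))@[-d[1],d[0]]; print(" cloud>.037 along",b.min().round(4),b.max().round(4),"perp",pp.min().round(4),pp.max().round(4))
    mid=(b.min()+b.max())/2; print(" mid",(C.mean(0)+d*mid).round(4))
s=load("side"); crop(s,222,152,262,212,"pics/s3.png",10)
s=load("top"); crop(s,180,203,222,247,"pics/t3.png",13)
```

```text
top white 155 mean [ 0.4296 -0.2663] ang 76.1 ext -0.0542 0.0561 perp 0.0145
 orange along -0.0781 -0.0578
 black along -0.0621 0.0715
 cloud>.037 along -0.0776 0.0714 perp -0.0127 0.0156
 mid [ 0.4289 -0.2693]
side white 149 mean [ 0.432  -0.2614] ang 74.8 ext -0.0571 0.0585 perp 0.0175
 orange along -0.0875 -0.0591
 black along -0.0773 0.0672
 cloud>.037 along -0.0841 0.0682 perp -0.0147 0.008
 mid [ 0.4299 -0.2691]
pics/s3.png 10
pics/t3.png 13
```

View pics/s3.png

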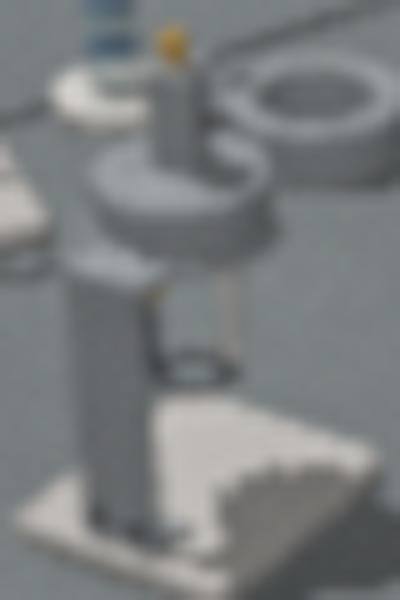

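View pics/t3.png

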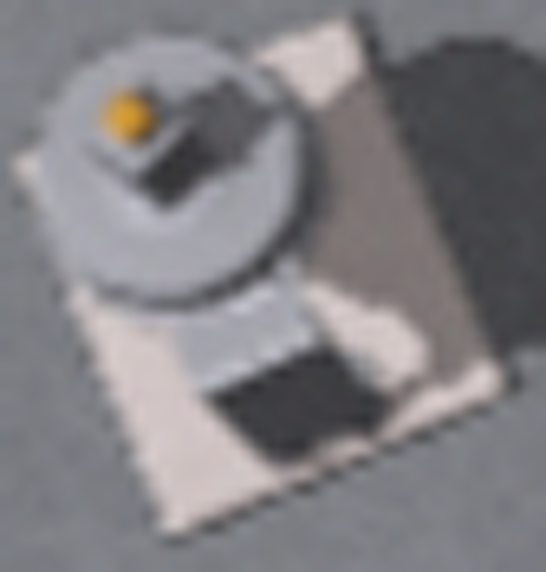

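The side crop shows the white sleeve on the right (about u=245, v=188 at its end) and the bare rod on the left (u≈237.5). The top crop shows the stem's square turned about 45°, with its near corner at (165,205). Now I'll work out the head's centre and yaw.

Run:
```python
from h import *
for n in("top","side"):
    s=load(n);P=cloud(s);hsv=cv2.cvtColor(s["color"],cv2.COLOR_RGB2HSV);H,S,V=[hsv[...,i].astype(int) for i in range(3)]
    z=P[...,2];X=P[...,0];Y=P[...,1]; R=(X>.4)&(X<.6)&(Y>.03)&(Y<.2)
    m=R&(z>.1365)&(z<.144); Q=P[m][:,:2]; (c,r)=cv2.minEnclosingCircle((Q*1000).astype(np.float32)); print(n,"flange",m.sum(),np.round(c,1),round(r,1))
    m=R&(z>.15)&(H>12)&(H<30)&(S>120); vs,us=np.nonzero(m); print(" nipple px",us.mean(),vs.mean(),"cast .188",cast(s,us.mean(),vs.mean(),.187).round(4),"cloud",P[m].mean(0).round(4))
    m=R&(z>.15)&(z<.182); Q=P[m]; print(" stem pts",m.sum(),Q.min(0).round(3),Q.max(0).round(3))
    if n=="top":
        m=R&(z>.174)&(z<.184);Q=P[m]; r=cv2.minAreaRect((Q[:,:2]*1000).astype(np.float32)); print(" stemtop",m.sum(),r)
s=load("side")
print("sleeve end",cast(s,245.1,188.2,.065).round(4)); print("bare", cast(s,238,189,.062).round(4)); print("loop",cast(s,222+19.5,152+36.8,.058).round(4))
P=cloud(s)
# sleeve pixels: bright warm under flange
c=s["color"].astype(int)
for v in range(178,192): print(v,[(u,tuple(c[v,u]),P[v,u].round(3).tolist()) for u in range(243,248)][:4] if v in(182,186) else "")
# stem normals from side view: gradient of cloud on stem
for u in range(236,247): print(u,P[163:168,u].mean(0).round(4))
t=load("top");Pt=cloud(t)
```

```text
top flange 214 [504.5 108. ] 30.8
 nipple px 189.83333333333334 211.83333333333334 cast .188 [0.5048 0.1088 0.187 ] cloud [0.5038 0.1081 0.1913]
 stem pts 43 [0.493 0.096 0.154] [0.515 0.119 0.182]
 stemtop 30 ((504.3608703613281, 108.1674575805664), (18.081436157226562, 16.209489822387695), 43.780921936035156)
side flange 98 [505.3 106.2] 31.4
 nipple px 239.0 156.0 cast .188 [0.5041 0.1043 0.187 ] cloud [0.5057 0.1071 0.1854]
 stem pts 57 [0.495 0.094 0.151] [0.515 0.113 0.181]
sleeve end [0.5129 0.0912 0.065 ]
bare [0.4926 0.1057 0.062 ]
loop [0.5065 0.1053 0.058 ]
178 
179 
180 
181 
182 [(243, (np.int64(127), np.int64(131), np.int64(131)), [0.588, 0.231, -0.001]), (244, (np.int64(131), np.int64(131), np.int64(129)), [0.516, 0.102, 0.084]), (245, (np.int64(128), np.int64(129), np.int64(127)), [0.516, 0.094, 0.088]), (246, (np.int64(121), np.int64(126), np.int64(127)), [0.599, 0.225, -0.002])]
183 
184 
185 
186 [(243, (np.int64(119), np.int64(122), np.int64(123)), [0.571, 0.204, -0.0]), (244, (np.int64(125), np.int64(126), np.int64(124)), [0.574, 0.201, 0.0]), (245, (np.int64(131), np.int64(131), np.int64(129)), [0.515, 0.095, 0.071]), (246, (np.int64(123), np.int64(127), np.int64(127)), [0.521, 0.098, 0.068])]
187 
188 
189 
190 
191 
236 [0.5604 0.2279 0.0847]
237 [0.4966 0.1085 0.1539]
238 [0.4991 0.1061 0.1541]
239 [0.5018 0.1041 0.1541]
240 [0.5043 0.1018 0.1543]
241 [0.5063 0.0985 0.155 ]
242 [0.5098 0.0978 0.1542]
243 [0.5811 0.2112 0.0853]
244 [0.4628 0.006  0.2078]
245 [0.5815 0.1975 0.0908]
246 [0.5829 0.1926 0.0924]
```

Head centre is (0.505, 0.107) with the sleeve towards about -45° (stem square 43.8°). The pen middle is (0.429, -0.269) with its axis at 75.7°. The stand is at about (0.613, -0.196) with its x axis at 104°. Moving above the pen.

Request:
apply_moves(slide=[[25.9,-35.3,5],[25.9,-35.3,5],[25.9,-35.3,5],[25.9,-35.3,5],[25.9,-35.3,5],[25.9,-35.3,5],[25.9,-35.3,5],[25.9,-35.3,5],[25.9,-35.3,5],[30.9,-60.3,5],[30.9,-60.3,5],[30.9,-60.3,5],[30.9,-60.3,5],[30.9,-60.3,5],[18.8,-87.3,-5],[18.8,-87.3,-5],[18.8,-87.3,-5],[18.8,-87.3,-7],[18.8,-87.3,-9],[18.8,-87.3,-11]], delta_rot=[[0,0,-0.1],[0,0,-0.2],[0,0,-0.3],[0,0,-0.4],[0,0,-0.5],[0,0,-0.6],[0,0,-0.7],[0,0,-0.75],[0,0,-0.8],[0,0,-0.85],[0,0,-0.9],[0,0,-1.0],[0,0,-1.1],[0,0,-1.15],[0,0,-1.2],[0,0,-1.25],[0,0,-1.3],[0,0,-1.4],[0,0,-1.44],[0,0,-1.44]], fingers=[1,1,1,1,1,1,1,1,1,1,1,1,1,1,1,1,1,1,1,1], squeeze=50)

```text
time_s: 2.1
ee_pos: [0.4416, -0.2412, 0.1704]
tcp_rot: [0.0, 0.992, -0.125, 0.0]
force: [1.3, 1.5, -0.8]
width: 0.997
```

Request:
apply_moves(slide=[[-1.2,-2.8,0],[-1.2,-2.8,-3],[-1.2,-2.8,-7],[-1.2,-2.8,-9],[-1.2,-2.8,-9],[-1.2,-2.8,-9]], delta_rot=[[0,0,0],[0,0,0],[0,0,0],[0,0,0],[0,0,0],[0,0,0]], fingers=[1,1,1,0.8,0.7,0.6])

```text
time_s: 2.7
ee_pos: [0.4295, -0.2691, 0.0805]
tcp_rot: [0.0, 0.992, -0.125, 0.0]
force: [-0.3, -0.5, 0.5]
width: 0.602
```

```bash
cat > snap.py <<'E'
import sys; from workcell import state, imaging; import pickle
i=sys.argv[1]
for n in sys.argv[2:]: pickle.dump(imaging.snapshot(n),open(f"{n}{i}.pkl","wb"))
s=state(); print(s["time_s"],s["ee_pos"].round(4),s["tcp_rot"].round(4),s["width"],s["force"].round(2))
E
python3 snap.py 1 top side
python3 - <<'E'
from h import *
crop(load("top",1),280,200,370,270,"pics/t10.png",8); crop(load("side",1),250,220,340,310,"pics/s10.png",6.5)
for n in("top","side"): print(n,proj(load(n,1),[.4293,-.2692,.034]))
E
```

```text
2.8 [ 0.4303 -0.2695  0.0815] [ 8.000e-04  9.921e-01 -1.252e-01  1.100e-03] 0.6006223177823377 [0.79 0.13 0.52]
pics/t10.png 8
pics/s10.png 6.5
top (np.float64(319.25087731700347), np.float64(241.80884989992506))
side (np.float64(289.44556915856276), np.float64(259.6866592234175))
```

View pics/t10.png

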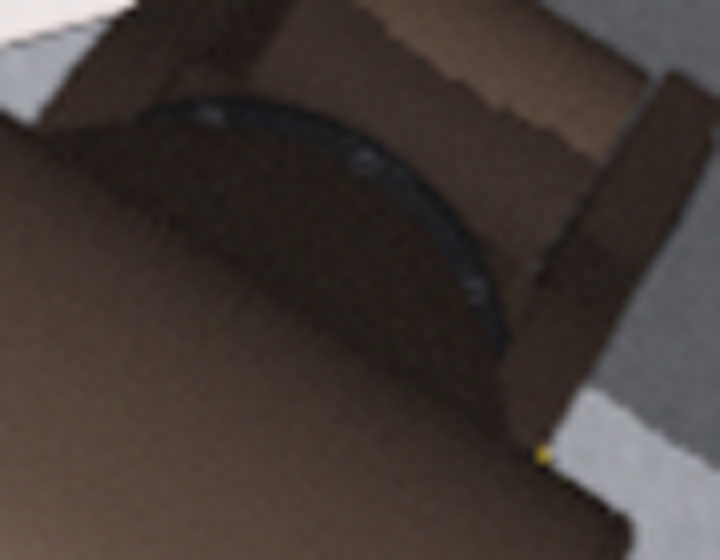

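View pics/s10.png

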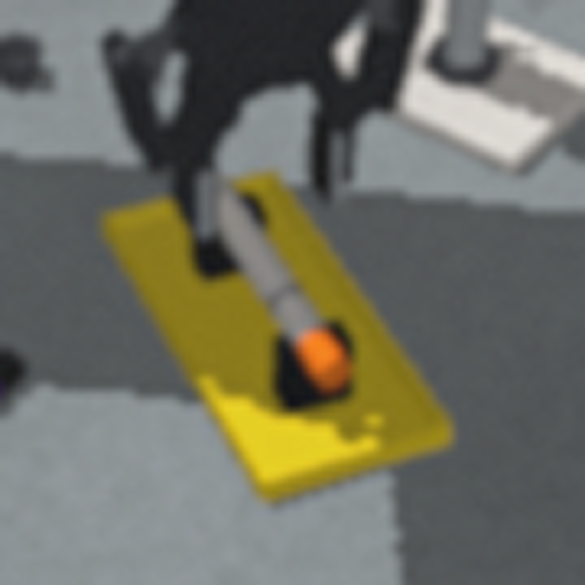

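The side view shows the fingers straddling the barrel near its middle. Going down and gripping.

Request:
apply_moves(slide=[[0,0,-2],[0,0,-4],[0,0,-4.3],[0,0,-4.3],[0,0,-4.3],[0,0,-4.3],[0,0,-4.3],[0,0,-4.3],[0,0,-4.3],[0,0,-4.3]], delta_rot=[[0,0,0],[0,0,0],[0,0,0],[0,0,0],[0,0,0],[0,0,0],[0,0,0],[0,0,0],[0,0,0],[0,0,0]], fingers=[0.6,0.6,0.6,0.3,0,0,0,0,0,0], squeeze=60)

```text
time_s: 3.8
ee_pos: [0.4309, -0.2699, 0.0397]
tcp_rot: [0.001, 0.992, -0.125, 0.002]
force: [-0.3, 1.5, 9.4]
width: 0.165
```

Request:
apply_moves(slide=[[0,0,4],[0,0,8],[0,0,13],[4,1.5,18],[8,3.2,18],[12,5,18],[16,6.5,18],[18.3,7.4,18],[18.3,7.4,18],[18.3,7.4,18]], delta_rot=[[0,0,0],[0,0,0],[0,0,0],[0,0,0.1],[0,0,0.2],[0,0,0.3],[0,0,0.4],[0,0,0.49],[0,0,0.49],[0,0,0.49]], fingers=[0,0,0,0,0,0,0,0,0,0])

```text
time_s: 4.8
ee_pos: [0.6136, -0.1956, 0.22]
tcp_rot: [0.001, 0.993, 0.119, 0.002]
force: [0.0, -0.7, -0.7]
width: 0.162
```

```bash
python3 snap.py 2 top side
python3 - <<'E'
from h import *
crop(load("top",2),240,140,360,230,"pics/t20.png",6.5); crop(load("side",2),270,130,370,260,"pics/s20.png",4.6)
for n in("top","side"):
    s=load(n,2);P=cloud(s);hsv=cv2.cvtColor(s["color"],cv2.COLOR_RGB2HSV);H,S,V=[hsv[...,i].astype(int) for i in range(3)]
    z=P[...,2];X=P[...,0];Y=P[...,1]; R=(X>.5)&(X<.72)&(Y>-.35)&(Y<0)&(z>.19)&(z<.24)
    m=R&(S<60)&(V>100); Q=P[m]; print(n,"white",m.sum())
    if m.sum()>5: 
        d=np.linalg.svd(Q-Q.mean(0))[2][0];d*=np.sign(d[1]);print(Q.mean(0).round(4),d.round(3),np.degrees(np.arctan2(d[1],d[0])))
    m=R&(H>4)&(H<18)&(S>150); print(" orange",m.sum(),P[m].mean(0).round(4),P[m].min(0).round(4),P[m].max(0).round(4))
E
```

```text
4.9 [ 0.6128 -0.1962  0.22  ] [6.000e-04 9.930e-01 1.183e-01 1.900e-03] 0.16547800837142448 [-0.28 -0.23 -0.45]
pics/t20.png 6.5
pics/s20.png 4.6
top white 0<stdin>:9: RuntimeWarning: Mean of empty slice.
  ret = um.true_divide(
Traceback (most recent call last):
ValueError: zero-size array to reduction operation minimum which has no identity
```

View pics/t20.png

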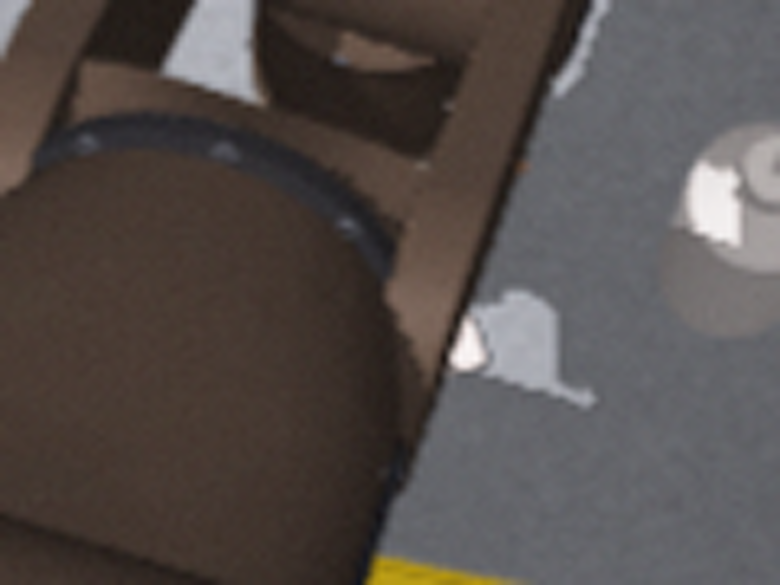

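View pics/s20.png

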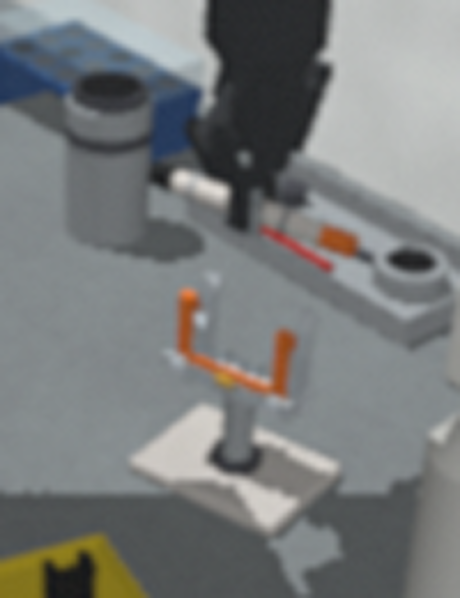

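The pen is held level in the side view, lens left at (165,175) and orange tail at (338,240). The top view is blocked by the arm. I'll measure the pen axis relative to the TCP from the side view.

Run:
```python
from h import *
s=load("side",2);P=cloud(s);hsv=cv2.cvtColor(s["color"],cv2.COLOR_RGB2HSV);H,S,V=[hsv[...,i].astype(int) for i in range(3)]
z=P[...,2];X=P[...,0];Y=P[...,1]; R=(X>.5)&(X<.72)&(Y>-.33)&(Y<-.08)&(z>.18)&(z<.24)
tcp=np.array([.613,-.196,.22])
m=R&(S<60)&(V>100); Q=P[m]; d=np.linalg.svd(Q-Q.mean(0))[2][0];d*=np.sign(d[1]);print("white",m.sum(),Q.mean(0).round(4),d.round(3),np.degrees(np.arctan2(d[1],d[0])))
x=np.array([-.24,.97,0]);y=np.array([-.97,-.24,0])
for nm,m in(("white",m),("orange",R&(H>4)&(H<18)&(S>150))):
    Q=P[m]; a=(Q-tcp)@x;b=(Q-tcp)@y;h=Q[:,2]-.22; print(nm,m.sum(),"along",a.min().round(4),a.max().round(4))
    for lo in np.arange(-.09,.08,.02):
        k=(a>lo)&(a<lo+.02)
        if k.sum()>4: print("  ",lo.round(2),k.sum(),"lat",b[k].min().round(4),b[k].max().round(4),"h",h[k].min().round(4),h[k].max().round(4))
# jaw prongs/forks, image0 and 2
s=load("side",2)
for i in(0,2):
  for n in ("top","side"):
    if i==2 and n=="top": continue
    s=load(n,i);P=cloud(s);z=P[...,2];hsv=cv2.cvtColor(s["color"],cv2.COLOR_RGB2HSV);H,S,V=[hsv[...,j].astype(int) for j in range(3)]
    R=(P[...,0]>.55)&(P[...,0]<.68)&(P[...,1]>-.27)&(P[...,1]<-.12)
    m=R&(z>.075)&(z<.15)&(S<80); Q=P[m]-[.6135,-.196,0]; a=Q@x;b=Q@y
    for lo,hi in((.1,.112),(.112,.13),(.13,.15)):
        for sg in(-1,1):
            k=(Q[:,2]>lo)&(Q[:,2]<hi)&(a*sg>0.02)
            if k.sum()>3: print(n,i,lo,sg,k.sum(),"a",a[k].min().round(4),a[k].max().round(4),"b",np.sort(b[k]).round(3)[[0,1,-2,-1]])
    m=R&(z>.075)&(z<.15)&(S>150)&(H<20);Q=P[m]-[.6135,-.196,0]; a=Q@x;b=Q@y; k=Q[:,2]>.12;print(n,i,"orange upper b",b[k].min().round(4),b[k].max().round(4),"a",a[k].min().round(4),a[k].max().round(4),"z",Q[k,2].max())
```

```text
white 161 [ 0.6083 -0.1977  0.2164] [-0.25   0.968 -0.006] 104.49775747295762
white 161 along -0.0742 0.0605
   -0.05 37 lat -0.0006 0.0103 h -0.0118 0.0027
   -0.03 40 lat -0.0126 0.0152 h -0.0164 0.0145
   -0.01 5 lat 0.0056 0.0125 h -0.0195 -0.003
   0.01 23 lat -0.0008 0.0102 h -0.0125 0.0019
   0.03 34 lat -0.0056 0.0084 h -0.0137 0.0026
   0.05 15 lat -0.001 0.0088 h -0.0096 0.0004
orange 25 along -0.0754 -0.055
   -0.09 9 lat 0.0024 0.0104 h -0.009 -0.0008
   -0.07 16 lat 0.0035 0.0093 h -0.0091 0.0001
top 0 0.1 -1 13 a -0.0424 -0.0311 b [-0.015 -0.013 -0.001  0.005]
top 0 0.1 1 8 a 0.0345 0.0447 b [-0.015 -0.01   0.007  0.009]
top 0 0.112 -1 12 a -0.0432 -0.0314 b [-0.014 -0.011  0.001  0.009]
top 0 0.112 1 19 a 0.0328 0.0446 b [-0.015 -0.014 -0.002  0.017]
top 0 0.13 -1 17 a -0.0432 -0.0314 b [-0.019 -0.018 -0.009 -0.008]
top 0 0.13 1 14 a 0.034 0.0448 b [-0.017 -0.017 -0.009  0.015]
top 0 orange upper b 0.0043 0.0183 a -0.0416 0.0437 z 0.14717040147392144
side 0 0.1 -1 20 a -0.0456 -0.0336 b [-0.015 -0.013  0.006  0.007]
side 0 0.1 1 21 a 0.0307 0.0424 b [-0.017 -0.016  0.005  0.008]
side 0 0.112 -1 27 a -0.0458 -0.0348 b [-0.017 -0.016  0.008  0.01 ]
side 0 0.112 1 26 a 0.0302 0.0427 b [-0.017 -0.017  0.011  0.013]
side 0 0.13 -1 21 a -0.0449 -0.0326 b [-0.022 -0.021  0.003  0.006]
side 0 0.13 1 20 a 0.0302 0.0426 b [-0.024 -0.021  0.004  0.005]
side 0 orange upper b 0.0095 0.02 a -0.0449 0.0424 z 0.1406748432261903
side 2 0.1 -1 26 a -0.0454 -0.0324 b [-0.015 -0.015  0.011  0.015]
side 2 0.1 1 26 a 0.0297 0.0413 b [-0.02  -0.017  0.006  0.008]
side 2 0.112 -1 21 a -0.0441 -0.0345 b [-0.018 -0.018  0.009  0.01 ]
side 2 0.112 1 28 a 0.03 0.0435 b [-0.016 -0.015  0.01   0.01 ]
side 2 0.13 -1 26 a -0.0456 -0.0315 b [-0.023 -0.022  0.007  0.012]
side 2 0.13 1 18 a 0.0303 0.0451 b [-0.021 -0.019  0.003  0.005]
side 2 orange upper b 0.0091 0.0171 a -0.0436 0.0428 z 0.13919865711991403
```

The pen is centred on the TCP laterally and lies about 5 mm below it, at yaw 104.5° against the stand's ~104°. The fork centre sits about 1 mm further +x, so I'll correct for that and press in.

Request:
apply_moves(slide=[[0.1,0,-2],[0.1,0,-5],[0.1,0,-6],[0.1,0,-6.5],[0.1,0,-7],[0.1,0,-7.5],[0.1,0,-8],[0.1,0,-8.3],[0.1,0,-8.6],[0.1,0,-8.6]], delta_rot=[[0,0,0],[0,0,0],[0,0,0],[0,0,0],[0,0,0],[0,0,0],[0,0,0],[0,0,0],[0,0,0],[0,0,0]], fingers=[0,0,0,0,0,0,0,0,0,0])

```text
time_s: 5.9
ee_pos: [0.6144, -0.1964, 0.1343]
tcp_rot: [0.001, 0.993, 0.118, 0.003]
force: [4.0, -1.6, 0.1]
width: 0.161
```

Request:
apply_moves(slide=[[0,0,-0.3],[0,0,-0.6],[0,0,-0.8],[0,0,-0.9],[0,0,-1.0],[0,0,-1.1],[0,0,-1.1]], delta_rot=[[0,0,0],[0,0,0],[0,0,0],[0,0,0],[0,0,0],[0,0,0],[0,0,0]], fingers=[0,0,0,0,0,0,0])

```text
time_s: 6.6
ee_pos: [0.6155, -0.1964, 0.1254]
tcp_rot: [0.001, 0.993, 0.118, 0.004]
force: [-1.2, 5.5, 31.3]
width: 0.161
```

```bash
python3 snap.py 3 side
python3 - <<'E'
from h import *
crop(load("side",3),280,150,370,250,"pics/s30.png",6)
E
```

```text
6.65 [ 0.6155 -0.1964  0.1255] [0.0015 0.993  0.1184 0.0039] 0.16500593424399365 [-0.81  5.81 30.37]
pics/s30.png 6
```

View pics/s30.png

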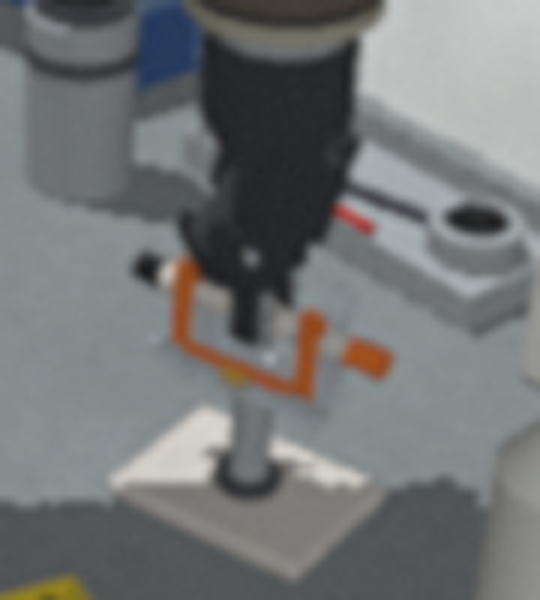

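The pen sits in both forks, and 31 N upward with TCP z at 0.125 means it is on the slot floor. Releasing and lifting off.

Request:
apply_moves(slide=[[0,0,0.1],[0,0,0.1],[0,0,0.1],[0,0,0.2],[0,0,2],[0,0,6],[0,0,11],[0,4,15],[-1,8,17.5],[-1.5,12,17.5],[-3,16.5,17.5],[-6,20.5,17.5],[-9,25,17.5],[-11,29.5,17.5],[-11,30.3,17.5]], delta_rot=[[0,0,0],[0,0,0],[0,0,0],[0,0,0],[0,0,0],[0,0,0],[0,0,0.08],[0,0,0.15],[0,0,0.22],[0,0,0.29],[0,0,0.36],[0,0,0.43],[0,0,0.5],[0,0,0.55],[0,0,0.55]], fingers=[0.2,0.35,0.45,0.5,0.5,0.5,0.6,0.8,0.8,0.8,0.8,0.8,0.8,0.8,0.8])

```text
time_s: 8.15
ee_pos: [0.5027, 0.1098, 0.3004]
tcp_rot: [-0.0, 0.923, 0.386, 0.004]
force: [0.4, -0.3, -1.6]
width: 0.801
```

```bash
python3 snap.py 4 top side
python3 - <<'E'
from h import *
crop(load("side",4),280,150,370,250,"pics/s40.png",6)
crop(load("top",4),190,150,340,250,"pics/t40.png",5.3)
x=np.array([-.24,.97,0]);y=np.array([-.97,-.24,0])
for n in("top","side"):
    s=load(n,4);P=cloud(s);hsv=cv2.cvtColor(s["color"],cv2.COLOR_RGB2HSV);H,S,V=[hsv[...,j].astype(int) for j in range(3)];z=P[...,2]
    Q=P-[.6135,-.196,0]; a=Q@x;b=Q@y; R=(abs(a)<.11)&(abs(b)<.03)&(z>.105)&(z<.16)
    m=R&(S<60)&(V>120)&(abs(a)<.03); q=P[m]
    print(n,"mid barrel",m.sum(),"b",b[m].min().round(4),b[m].max().round(4),"z",z[m].min().round(4),z[m].max().round(4),np.median(z[m]))
    m=R&((abs(a)>.05)); print(" ends a",a[m].min().round(4),a[m].max().round(4))
    for lo,hi in((-.075,-.055),(-.03,-.01),(.01,.03),(.05,.07)):
        k=R&(a>lo)&(a<hi); print("  ",lo,k.sum(),"b",np.percentile(b[k],[5,50,95]).round(4),"z",np.percentile(z[k],[5,50,95,100]).round(4))
    m=R&(S>150)&(H<20)&(z>.12)&(abs(a)<.05);print(" jaw orange b",b[m].min().round(4),b[m].max().round(4))
E
```

```text
8.25 [0.505  0.1081 0.3005] [3.000e-04 9.230e-01 3.847e-01 4.200e-03] 0.7991097042690066 [ 1.82 -0.33 -0.66]
pics/s40.png 6
pics/t40.png 5.3
top mid barrel 104 b -0.0089 0.009 z 0.1156 0.1359 0.12589742732085057
 ends a -0.074 0.0762
   -0.075 33 b [-0.0059  0.0016  0.0081] z [0.1199 0.1253 0.1321 0.1327]
   -0.03 35 b [-0.005   0.0023  0.0083] z [0.1182 0.1263 0.1303 0.1306]
   0.01 34 b [-0.0059  0.0017  0.0082] z [0.1176 0.1252 0.1322 0.1347]
   0.05 36 b [-0.0051  0.0022  0.0076] z [0.117  0.1254 0.1314 0.1317]
 jaw orange b 0.0054 0.0181
side mid barrel 81 b -0.0074 0.0079 z 0.1148 0.1307 0.12386503600758815
 ends a -0.0762 0.0761
   -0.075 34 b [-0.0065  0.0019  0.0064] z [0.115  0.1233 0.1275 0.1281]
   -0.03 25 b [-0.0019  0.0031  0.0067] z [0.1164 0.1235 0.1292 0.1307]
   0.01 29 b [-0.0032  0.0047  0.0076] z [0.1155 0.1238 0.1275 0.1282]
   0.05 25 b [-0.0034  0.0029  0.0062] z [0.1158 0.1235 0.1274 0.1286]
 jaw orange b 0.0081 0.0161
```

View pics/s40.png

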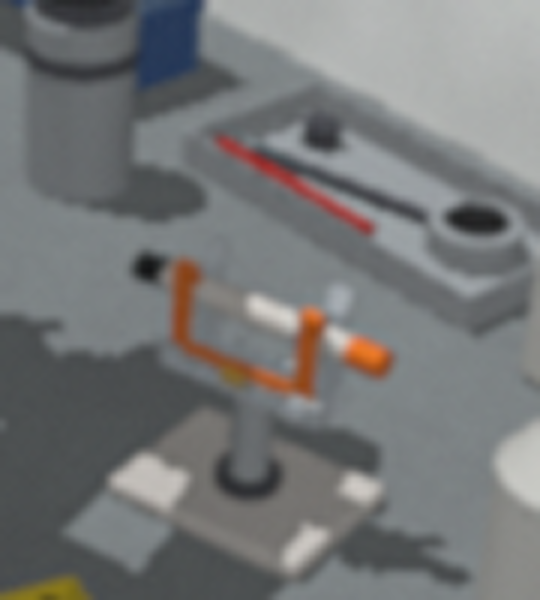

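View pics/t40.png

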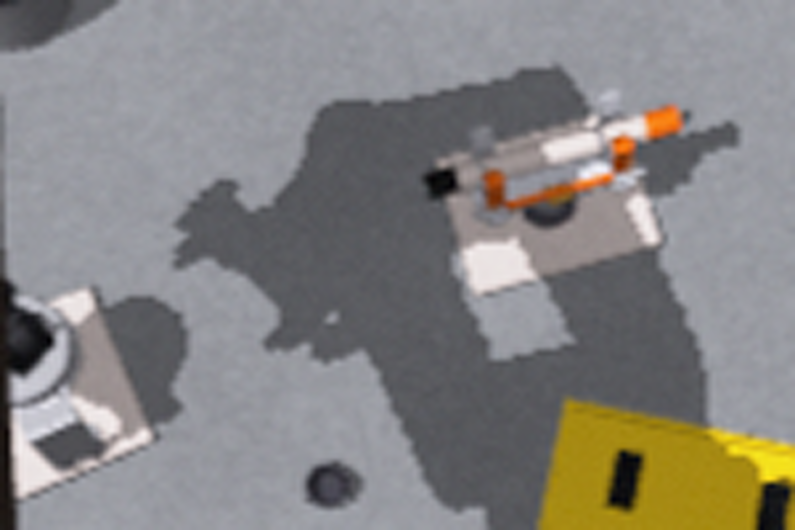

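The pen is home: axis z ≈ 0.120, centred within 1–2 mm, and the jaw is back where it was when closed. Lowering onto the stem and checking before closing.

Request:
apply_moves(slide=[[0,0,-4],[0,-0.1,-8],[0,-0.1,-11],[0,-0.1,-13],[0,-0.1,-13.5],[0,-0.1,-13.5]], delta_rot=[[0,0,0],[0,0,0],[0,0,0],[0,0,0],[0,0,0],[0,0,0]], fingers=[0.8,0.8,0.7,0.6,0.6,0.6], squeeze=80)

```text
time_s: 8.85
ee_pos: [0.5053, 0.1062, 0.165]
tcp_rot: [0.0, 0.923, 0.384, 0.003]
force: [-0.9, 0.1, 0.9]
width: 0.595
```

```bash
python3 snap.py 5 side
python3 - <<'E'
from h import *
crop(load("side",5),205,120,285,220,"pics/s50.png",6)
E
```

```text
8.9 [0.5057 0.1064 0.1659] [4.000e-04 9.232e-01 3.843e-01 4.200e-03] 0.6043497209268169 [ 1.04 -0.88 -0.05]
pics/s50.png 6
```

View pics/s50.png

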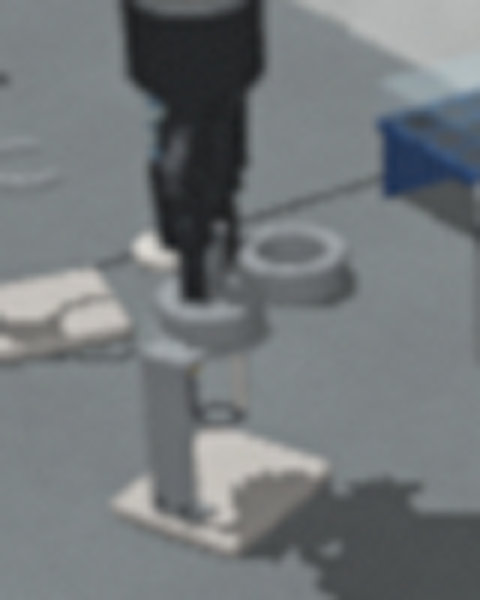

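The fingers straddle the stem, one in front and one behind, with their tips just above the flange. Closing.

Request:
apply_moves(slide=[[0,0,0],[0,0,0],[0,0,0],[0,0,0],[0,0,0],[0,0,0],[0,0,0],[0,0,1],[0,0,2],[0,0,3]], delta_rot=[[0,0,0],[0,0,0],[0,0,0],[0,0,0],[0,0,0],[0,0,0],[0,0,0],[0,0,0],[0,0,0],[0,0,0]], fingers=[0.4,0.2,0,0,0,0,0,0,0,0], squeeze=80)

```text
time_s: 9.9
ee_pos: [0.5056, 0.1065, 0.197]
tcp_rot: [0.0, 0.923, 0.384, 0.004]
force: [0.8, -0.3, -3.6]
width: 0.198
```

Request:
apply_moves(slide=[[0,0,3],[0,0,7],[0,0,10],[1,-2.5,10],[2.5,-5.5,10],[4,-8.5,10],[5.2,-11.5,10],[6.4,-14.5,10],[7.3,-16.5,9],[7.5,-17.1,7],[7.5,-17.1,5],[7.5,-17.1,3.5],[7.5,-17.1,3],[7.5,-17.1,3]], delta_rot=[[0,0,0],[0,0,0],[0,0,0],[0,0,-0.08],[0,0,-0.16],[0,0,-0.24],[0,0,-0.32],[0,0,-0.4],[0,0,-0.48],[0,0,-0.546],[0,0,-0.546],[0,0,-0.546],[0,0,-0.546],[0,0,-0.546]], fingers=[0,0,0,0,0,0,0,0,0,0,0,0,0,0])

```text
time_s: 11.3
ee_pos: [0.5802, -0.0645, 0.227]
tcp_rot: [0.001, 0.993, 0.121, 0.003]
force: [-0.3, 0.1, -3.9]
width: 0.2
```

```bash
python3 snap.py 6 top side
python3 - <<'E'
from h import *
crop(load("side",6),250,130,350,240,"pics/s60.png",5.4); crop(load("top",6),180,130,340,250,"pics/t60.png",5)
s=load("side",6)
for nm,p in dict(loop=[.5807,-.0646,.12],lens=[.5953,-.1228,.12],sleeve=[.5841,-.0782,.127],org=[.5807,-.0646,.182]).items(): 
    u,v=proj(s,p); print(nm,u,v,"crop",(u-250)*5.4,(v-130)*5.4)
E
```

```text
11.4 [ 0.5809 -0.0645  0.228 ] [0.0017 0.9926 0.1213 0.0044] 0.19724849680535797 [ 0.79  0.11 -3.85]
pics/s60.png 5.4
pics/t60.png 5
loop 287.8706835915536 187.0807064998796 crop 204.50169139438938 308.23581509934985
lens 302.8004993778258 193.24781052135475 crop 285.12269664025945 341.5381768153157
sleeve 291.32888723464356 186.62519488223228 crop 223.17599106707524 305.77605236405435
org 288.13408707594783 170.1650187343335 crop 205.92407021011832 216.89110116540093
```

View pics/s60.png

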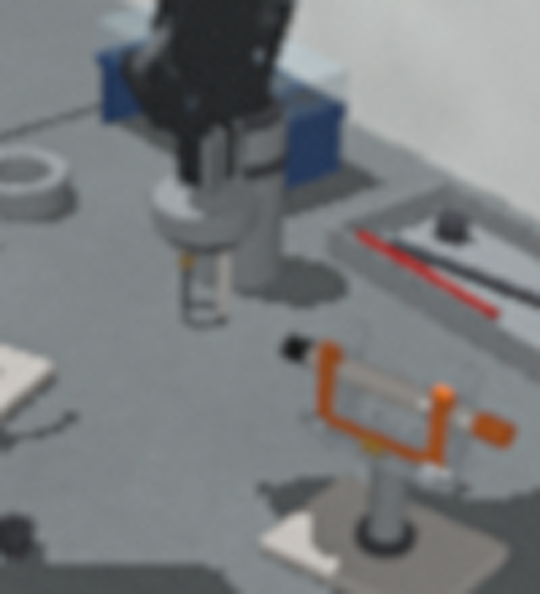

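View pics/t60.png

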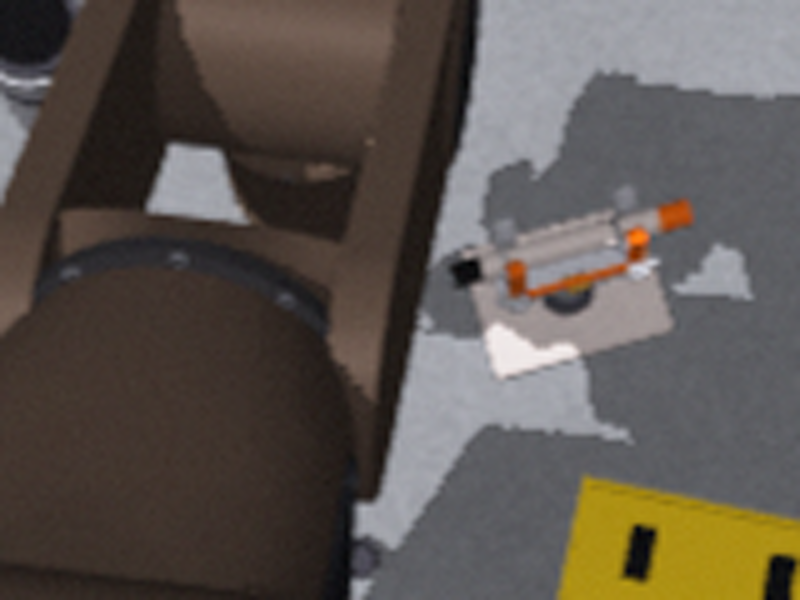

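The sleeve is on the lens side at (223,285), the loop is at (204,315), and the lens glass is at (285,347). Both loop and lens lie about 6 px (crop) below my prediction, so they agree with each other. I'll check their relative position with depth.

Run:
```python
from h import *
s=load("side",6);P=cloud(s);z=P[...,2];hsv=cv2.cvtColor(s["color"],cv2.COLOR_RGB2HSV);H,S,V=[hsv[...,j].astype(int) for j in range(3)]
x=np.array([-.242,.970,0]);y=np.array([-.970,-.242,0]);Q=P-[.6135,-.196,0.12];a=Q@x;b=Q@y;h=Q[...,2]
R=(a>.09)&(a<.18)&(abs(b)<.05)
m=R&(h>.066)&(h<.088);q=np.c_[a[m],b[m]]; c,r=cv2.minEnclosingCircle((q*1000).astype(np.float32)); print("flange circle a,b",np.round(c,1),round(r,1))
m=R&(h>.075)&(h<.09);print("flange z top", np.percentile(h[m],[50,90,100]), "bottom",h[R&(h>.05)].min())
m=R&(h>-.02)&(h<.012); print("loop",m.sum(),"a",a[m].min(),a[m].max(),"b",b[m].min(),b[m].max(),"h",np.percentile(h[m],[5,50,95]))
m=R&(h>.008)&(h<.04)
for aa,bb,hh,c in zip(a[m],b[m],h[m],s["color"][m]): print(np.round([aa,bb,hh],4),c)
m=R&(h>.09)&(V>70)&(h<.1)
for aa,bb,hh,c in sorted(zip(a[m],b[m],h[m],s["color"][m]),key=lambda t:t[0]): print("stem",np.round([aa,bb,hh],4),c)
m=(a>.055)&(a<.085)&(abs(b)<.02)&(abs(h)<.02);print("lens end a",a[m].max(),"b",b[m].min(),b[m].max(),"h",h[m].min(),h[m].max())
n=load("top",6);P=cloud(n);Q=P-[.6135,-.196,0.12];a=Q@x;b=Q@y;h=Q[...,2];m=(a>.055)&(a<.085)&(abs(b)<.02)&(abs(h)<.02);print("top: lens end a",a[m].max(),"b",b[m].min(),b[m].max(),"h",h[m].min(),h[m].max())
```

```text
flange circle a,b [134.8   2.4] 31.8
flange z top [0.07951059 0.08225185 0.0894804 ] bottom 0.05026518222892917
loop 26 a 0.1188052828456613 0.15207380920435123 b -0.013004661097043024 0.011390552281109025 h [-0.00405088 -0.00107356  0.00906738]
[0.1509 0.0011 0.0323] [101  92  72]
[ 0.1479 -0.0003  0.0328] [96 88 74]
[0.1465 0.0066 0.0326] [110  94  63]
[ 0.1484 -0.0009  0.0286] [108  95  75]
[0.1228 0.0009 0.0386] [141 140 136]
[0.1511 0.0007 0.0247] [102  91  73]
[ 0.1479 -0.0004  0.0254] [101  95  86]
[0.1216 0.0023 0.036 ] [141 139 136]
[ 0.121  -0.0021  0.0343] [130 130 129]
[0.1511 0.0008 0.021 ] [85 85 82]
[ 0.1505 -0.0037  0.0193] [92 94 93]
[ 0.1238 -0.0007  0.0303] [141 140 137]
[ 0.1204 -0.0014  0.0312] [129 129 127]
[0.1498 0.0023 0.0185] [84 88 91]
[ 0.1488 -0.0016  0.0171] [ 95  99 102]
[ 0.1242 -0.0013  0.0262] [140 139 136]
[ 0.1197 -0.0007  0.0281] [128 129 127]
[0.1484 0.0041 0.016 ] [87 91 94]
[0.1464 0.0013 0.0155] [104 109 111]
[0.1202 0.0038 0.0263] [141 139 135]
[ 0.122  -0.0039  0.0222] [127 127 126]
[ 0.1519 -0.0004  0.009 ] [88 91 94]
[ 0.1493 -0.0023  0.00
[... 751 characters left out ...]
989] [92 96 98]
stem [ 0.1266 -0.0023  0.0996] [73 76 77]
stem [0.1269 0.0172 0.0968] [75 78 81]
stem [0.1272 0.002  0.0976] [79 81 83]
stem [0.1272 0.0017 0.0906] [81 85 87]
stem [ 0.1273 -0.0033  0.0955] [72 75 77]
stem [0.1282 0.0005 0.0933] [80 83 84]
stem [0.1285 0.0151 0.092 ] [81 85 88]
stem [ 0.1286 -0.0051  0.0909] [73 76 78]
stem [0.1312 0.0166 0.0918] [68 72 75]
stem [0.1342 0.0178 0.0913] [81 84 87]
stem [0.1426 0.0172 0.0951] [67 70 72]
lens end a 0.07499865876407713 b -0.007601684981852521 0.008597180774806864 h -0.007094508326128818 0.007866241843330679
top: lens end a 0.07660273555567053 b -0.007721158044858056 0.008976540580099227 h -0.005059967782814867 0.011943504503296537
```

Relative to the clip, the sleeve is at a=0.121, b≈0 and the bare rod at a=0.149, b≈0.001. The loop is at (0.1355, -0.001, -0.001) and the lens at 0.0755, so the gap is 60 mm. I'll settle briefly, then hand in.

Request:
apply_moves(slide=[[0,0,0],[0,0,0],[0,0,0],[0,0,0],[0,0,0]], delta_rot=[[0,0,0],[0,0,0],[0,0,0],[0,0,0],[0,0,0]], fingers=[0,0,0,0,0])

```text
time_s: 11.9
ee_pos: [0.5809, -0.0645, 0.228]
tcp_rot: [0.002, 0.993, 0.121, 0.004]
force: [-0.0, 0.6, -4.1]
width: 0.198
```

Run:
```python
from workcell import state, job
s=state(); print(s["ee_pos"].round(4),s["width"],s["force"].round(2),abs(s["qd"]).max())
print(job.sign_off())
```

```text
[ 0.5809 -0.0645  0.228 ] 0.1983483624787134 [-0.04  0.56 -4.12] 0.003000270326742964
the job is handed in; nothing more can be done
None
```

I pressed the pen camera home in both forks, let go, then lifted the bomb head by its stem and held it in front of the lens. I handed the job in at 11.9 s with the arm still holding it; the sign-off gives no verdict.

**Pen camera:** the barrel axis is about 120 mm up. It is centred within 1–2 mm of the clip, with the lens 75–76 mm ahead of it. The orange jaw stands where it did when closed before the press, so I read it as closed; its angle can't be read directly.

**Bomb head:** relative to the clip, the loop is at about x 0.135, y -0.001, z -0.001 m, which is 60 mm from the lens. The sleeved electrode is on the camera axis on the lens side. I didn't measure the head's tilt directly, but the tool points straight down and the loop and flange sit where an upright head would put them. The arm was still at hand-in, and the 4.1 N load matches the head's weight.

**Disagreements:** the two cameras put the camera stand 2–4 mm apart, so I used a position between them. The flange circle fit gave y 2.4 mm off while the loop gave -1 mm; both are inside the 10 mm limit. The top camera's view of the held head was blocked by the arm, so the head figures come from the side camera only.

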